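Look inside the low pedal can and ease its lid shut

TASK

Press the pedal pad of the low, wide steel can right down so that its lid stands fully open for a look inside, and keep it open for about two seconds. Then ease the pedal slowly back up, taking about two seconds, so that the lid comes down without slamming and ends fully shut. Leave the pedal of the tall, narrow can alone.

Things in the scene. Friction and masses are not known exactly. Their poses are not given: they have to be found in the camera images.
- low_can: Round steel can 170 mm across, 130 mm high, with a 22 mm high domed lid and a black foot, fixed to the table. Origin: centre of its underside; x points away from the pedal. The pedal bar, 20 mm wide, sticks out of the foot on the robot's side. The two cans stand side by side, about 0.26 to 0.31 m apart, either one on the left, each turned by at most 23 degrees.
- low_can_pad (a point): Centre of the top face of the low can's pedal pad: dark steel plate 46 mm square, 6 mm thick, 95 mm in front of the can's wall. 52 mm above the table when up, 22 mm when fully down, against a stop. x points to the can, z up, both within 8 degrees of level/upright. Takes 4 to 9 N to push down; springs back up when let go, fast enough to slam the lid.
- low_can_pedal (a joint): Angle of the low can's pedal, rad: 0 = up, lid shut; 0.24 = fully down against its stop, lid fully open (69 degrees). The lid is rigidly linked, turning 5 times the pedal's angle; it is hinged on the rear rim and swings up and back, away from the pedal. The pedal's level pivot lies 125 mm from the pad's centre, inside the can's foot.
- tall_can_pedal (a joint): Angle of the other can's pedal, rad: 0 = up, 0.24 = fully down; not to be pressed. The tall can is a round steel can 120 mm across and 210 mm high plus a domed lid, fixed to the table. Its pedal has the same shape and height, the pad's centre 95 mm in front of the can's wall on the robot's side.

How it is judged:
By the outcome, as a careful person would: the job done as asked, in the order asked, and still so for the second after the job is handed in, with the robot touching nothing.
It also fails if it takes over 40 s, if anything falls off the work surface, if the arm or the gripper's body presses on something with over 40 N, if the wrist force passes 120 N, or if a joint passes its speed limit or range.

ROBOT

A 6-joint arm with a two-finger parallel gripper is mounted at the origin on a cart in front of the work surface, level with it; the furniture and walls round the work are solid. World frame = base frame: x ahead of the robot, y to its left, z up, the work surface at z = 0. Lengths are in m, angles in rad, forces in N, time in s.
With the tool pointing down it reaches from about 0.35 to 0.775 m from the base axis. Payload 5.5 kg.
Tool frame: the origin (TCP) lies midway between the tips of the shut fingers; the grasp point (between the pads) lies 19 mm behind it; z points along the fingers, y is the line along which they close (so a half turn about z gives the same grasp; the last joint's range is limited). The gripper opens to 85 mm and grips with 20 to 120 N. Pads are 22 mm wide; open, the fingers measure 114 mm over their backs; the gripper's body (76 mm by 85 mm) begins 54 mm behind the grasp point. The pads swing forward as they close: fully open they stand 13 mm farther back than shut.
Start: joints at [-1.275, 0.313, 0.046, 1.304, 0, 1.431], TCP at [0.243, -0.521, 0.231] pointing down, gripper open.
Joint ranges: [-2.76, 2.76], [-0.86, 1.69], [-1.03, 1.26], [-2.2, 2.34], [-1.47, 1.5], [-3.14, 3.14]. Speed limits (rad/s): [2.57, 2.57, 3.14, 3.14, 3.14, 3.14].

INTERFACE

Orientations are given as a unit quaternion [w, x, y, z].
In Python, from workcell import env gives the robot as it stands.
- The arm moves only by the tool move_arm, never from a script. Its argument "targets" is a list of rows, each a list of 3 entries, a list of its own where there are three numbers: the shift along the tool's x, y, z in mm, then the turn, a rotation vector about the tool's x, y, z in units of 10 degrees (1.0 is 10 degrees), then the closure, from -1 (fully open) to 1 (shut). In form: [[[dx, dy, dz], [ax, ay, az], gripper], ...]. A call has 1 to 5 rows; each row is the pose to reach, as a shift and turn from the pose commanded when the call began, along the tool's axes at that moment; what a row does not reach only later rows make up. A row lasts 1/8 s, in which the tool goes at most 62.5 mm and 10.7 degrees, less where a joint would pass 70% of its speed; a pose out of reach is approached as far as the arm can. A call with a gripper value outside its range is refused whole. The fingers move at their own pace and stop on an object; "squeeze" is the grip in N (left out, the last holds). Time passes only in rows, so rows that repeat a pose let the fingers close. It gives the time, the measured TCP pose, the force, the opening and the grip force at its end, in the units of the state.
- env.get_state(): the state, without advancing time (a new reading comes with each control period).
- env.read_camera(name): name is "side" or "top"; returns a dict with "pixels" (480x640x3 uint8, red, green, blue), "fovy" (degrees; the focal length in pixels is half the picture's height over the tangent of half this angle, whatever the lens; pixels are square), "cx", "cy" (the principal point, pixels), "extrinsics" (4x4, takes a point from world to camera coordinates). Camera axes: x right, y up, looking along -z (the intrinsics and any distortion apply to the point x, -y, -z); pixel columns grow to the right and rows downward; lengths in m; the calibration is good to about 2 mm. A picture is of the moment at which its call begins. There is no depth.
- env.hand_in(): hands the job in; it is judged then, once.
Trained networks look in a picture, given as the dict that the camera call returned (one of the last four; its "shot" number tells which), for a name from the list of things; names that differ only in an ending like _2 or _b are one class to them, and where a whole thing is asked for, a point or a joint stands for the part that bears it (a point fixed in the world has none). Each returns a list of dicts, best first, with "confidence" (0 to 1); they miss things now and then, are a little off and sometimes report something else, mostly with a low value. They report only what shows in the picture. A call takes as long as a camera call.
- env.spot_in(thing, picture): "centre" ([x, y, z] in m, in world coordinates, good to about 4 mm: the middle of the surface that is visible of it).
- env.regions_of(thing, picture): "mask" (480x640 bool, what is visible of it).
- env.landmark_of(thing, picture): "centre" ([x, y, z] in m, in world coordinates, good to about 4 mm: a listed point, or the origin of a listed thing).
The state is a dict: "clock": time; "joint_pos": joint angles; "qvel": joint speeds; "tau": joint torques, N m; "tcp_pos": TCP position; "orientation": TCP orientation; "wrist_force": force on the tool from outside, world axes, zero at the start; "ft_torque": the same for the moment, N m; "finger_gap": finger opening in m; "grip_force": force on a finger pad.
Only numpy, scipy, OpenCV 4.12 (cv2) and the standard library are available. Lean on these libraries where they do the work, as an engineer would, in place of code of your own. Each camera call takes 0.05 s, during which the arm holds its last target. There are 200 camera calls.

## Working session

There is one attempt and no reset: what is moved stays moved. The work goes in short steps, Python scripts to look and compute and a tool call to move; the robot and the scene stay as the last step left them, time stands still between calls to the robot, and variables do not carry over. Pictures are saved under pics/ and viewed, at most 10 in all, crops included, and the job is handed in when it is done.

Besides the shell and the picture viewer there is one more tool, called after "Call:" as name(argument=value, ...) on one line, values as JSON. move_arm: Moves the arm, as the interface text tells. Its arguments: {"type":"object","properties":{"targets":{"type":"array","items":{"type":"array"}},"squeeze":{"type":"number"}},"required":["targets"]}

```bash
mkdir -p pics
cat > h.py <<'E'
from workcell import env
import numpy as np, cv2
def proj(p,c):
    q=c["extrinsics"]@np.append(p,1); f=240/np.tan(np.radians(c["fovy"]/2))
    return c["cx"]+f*q[0]/-q[2], c["cy"]-f*q[1]/-q[2]
E
python3 - <<'E'
from h import *
s=env.get_state();print({k:np.round(v,3) for k,v in s.items()})
ims=[]
for n in("side","top"):
    c=env.read_camera(n);im=c["pixels"][:,:,::-1].copy()
    for t in("low_can_pad","low_can","tall_can_pedal"):
        for f in("landmark_of","spot_in"):
            try:
                for r in getattr(env,f)(t,c)[:2]:
                    print(n,t,f,np.round(r["centre"],4),r["confidence"],np.round(proj(r["centre"],c)))
                    if t=="low_can_pad": cv2.circle(im,tuple(int(v) for v in proj(r["centre"],c)),3,(0,0,255),-1)
            except Exception as e: print(n,t,f,e)
    print(n,c["extrinsics"].round(3).tolist(),[k for k in c])
    cv2.imwrite(f"pics/{n}0.png",im)
E
```

```text
{'clock': np.float64(0.0), 'joint_pos': array([-1.275,  0.314,  0.045,  1.304, -0.   ,  1.431]), 'qvel': array([-0.   , -0.001, -0.   , -0.   , -0.   , -0.002]), 'tau': array([-0.0000e+00, -4.8063e+01,  2.9853e+01,  1.9000e-02, -0.0000e+00,
        0.0000e+00]), 'tcp_pos': array([ 0.243, -0.521,  0.23 ]), 'orientation': array([-0.001,  0.976,  0.216, -0.   ]), 'wrist_force': array([ 0.538, -0.592,  0.184]), 'ft_torque': array([0.005, 0.086, 0.003]), 'grip_force': np.float64(0.0), 'finger_gap': np.float64(0.085)}
side low_can_pad landmark_of [ 0.501  -0.0642  0.0496] 0.66 [359. 228.]
side low_can_pad spot_in [ 0.5127 -0.0553  0.0505] 0.88 [351. 228.]
side low_can landmark_of [ 0.68   -0.0534  0.0025] 0.76 [284. 226.]
side low_can spot_in [ 0.6278 -0.0096  0.0921] 0.81 [286. 199.]
side tall_can_pedal landmark_of it knows: low_can, low_can_pad
side [[-0.748, -0.663, -0.028, 0.418], [0.288, -0.361, 0.887, -0.198], [-0.598, 0.655, 0.461, -0.655], [0.0, 0.0, 0.0, 1.0]] ['pixels', 'fovy', 'cx', 'cy', 'extrinsics', 'shot']
top low_can_pad landmark_of [ 0.5009 -0.0639  0.052 ] 0.68 [362. 271.]
top low_can_pad spot_in [ 0.5196 -0.0613  0.0509] 0.59 [361. 261.]
top low_can spot_in [ 0.6648 -0.0502  0.1495] 0.84 [357. 176.]
top tall_can_pedal landmark_of it knows: low_can, low_can_pad
top tall_can_pedal spot_in [0.4848 0.1967 0.051 ] 0.75 [226. 280.]
top tall_can_pedal spot_in [ 0.5179 -0.0587  0.0498] 0.49 [360. 262.]
top [[-0.006, -1.0, -0.016, 0.038], [0.995, -0.007, 0.101, -0.563], [-0.101, -0.016, 0.995, -1.09], [0.0, 0.0, 0.0, 1.0]] ['pixels', 'fovy', 'cx', 'cy', 'extrinsics', 'shot']
```

View pics/side0.png

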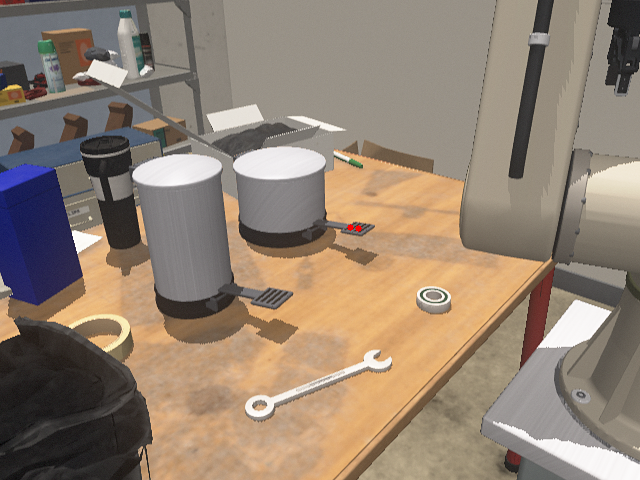

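View pics/top0.png

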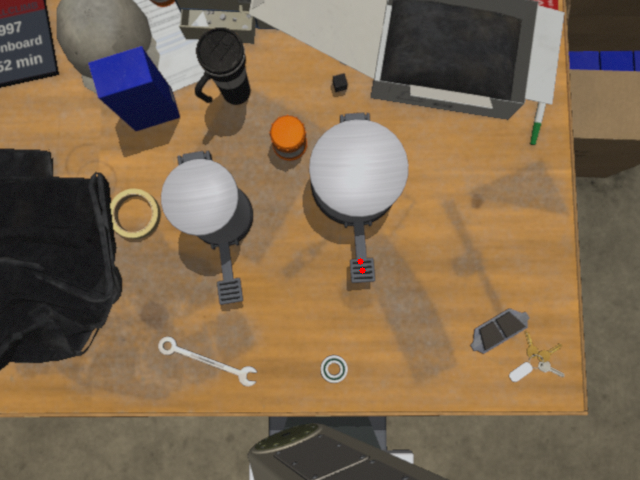

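The side view puts the low can at (283,195) with its pad at about (358,228). The top view has the low can at (358,172), its pad at (362,271), and the tall can's pad at (230,290), well clear to the left. The two pad landmarks agree at about (0.501, -0.064, 0.051), so I'll move above it with the fingers shut.

Call:
move_arm(targets=[[[45, -32, 0], [0, 0, 0], 1], [[90, -64, 0], [0, 0, 0], 1], [[135, -96, 0], [0, 0, 0], 1], [[180, -128, 0], [0, 0, 0], 1], [[225, -160, 0], [0, 0, 0], 1]])

```text
clock: 1.23
tcp_pos: [0.3799, -0.2798, 0.2316]
orientation: [0.0, 0.976, 0.216, 0.0]
wrist_force: [1.4, 0.1, 1.0]
finger_gap: 0.0004
grip_force: 0.0
```

Call:
move_arm(targets=[[[45, -32, 0], [0, 0, 0], 1], [[90, -64, 15], [0, 0, 0], 1], [[135, -96, 40], [0, 0, 0], 1], [[170, -123, 70], [0, 0, 0], 1], [[200, -146, 100], [0, 0, 0], 1]])

```text
clock: 1.85
tcp_pos: [0.4997, -0.0628, 0.1308]
orientation: [0.0, 0.976, 0.217, 0.001]
wrist_force: [-0.0, -0.1, -0.4]
finger_gap: 0.0001
grip_force: 0.0
```

Run:
```python
from h import *
s=env.get_state();print(s["clock"],s["tcp_pos"].round(4),s["orientation"].round(3),s["finger_gap"],s["wrist_force"].round(2))
from scipy.spatial.transform import Rotation as R
ims=[]
for n in("side","top"):
    c=env.read_camera(n)
    for r in env.landmark_of("low_can_pad",c)[:1]: 
        print(n,r["centre"].round(4) if hasattr(r["centre"],"round") else r["centre"],r["confidence"])
    u,v=map(int,proj([.501,-.064,.052],c)); im=c["pixels"][:,:,::-1]
    ims.append(cv2.resize(im[max(0,v-100):v+100,u-100:u+100],(400,400)) if v>=100 else im[:400,:400])
    cv2.imwrite("pics/a.png",np.hstack(ims))
q=s["orientation"]; M=R.from_quat([*q[1:],q[0]])
print("tool mm to 10 above pad",(M.inv().apply(np.array([.501,-.064,.062])-s["tcp_pos"])*1e3).round(1), M.as_matrix().round(3).tolist())
```

```text
1.85 [ 0.4997 -0.0628  0.1308] [0.    0.976 0.217 0.001] 0.00010919986381970558 [-0.03 -0.12 -0.39]
side [0.5027, -0.0661, 0.0529] 0.88
tool mm to 10 above pad [ 0.6  1.5 68.8] [[0.906, 0.423, 0.001], [0.423, -0.906, -0.0], [0.001, 0.001, -1.0]]
```

View pics/a.png

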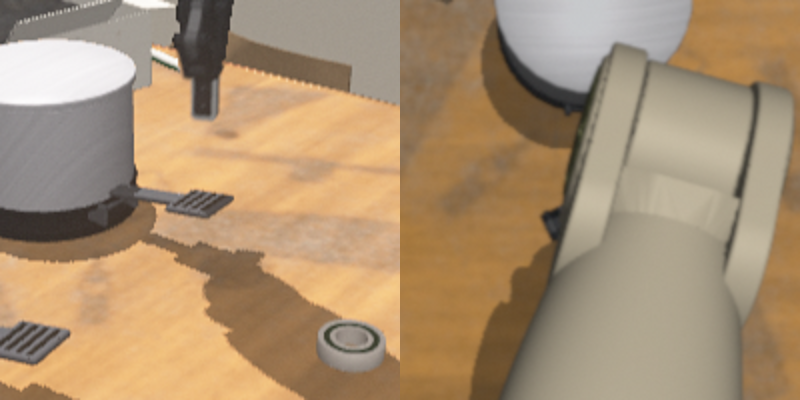

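In the crop, the fingertips (204,115) are straight above the pad (200,203) with nothing else nearby. I'll go down to just above the pad, then press slowly.

Call:
move_arm(targets=[[[0, 1, 20], [0, 0, 0], 1], [[1, 2, 45], [0, 0, 0], 1], [[1, 2, 60], [0, 0, 0], 1], [[1, 2, 68], [0, 0, 0], 1], [[1, 2, 71], [0, 0, 0], 1]])

```text
clock: 2.68
tcp_pos: [0.5007, -0.0663, 0.0605]
orientation: [0.0, 0.976, 0.216, 0.0]
wrist_force: [-0.3, 1.2, 1.2]
finger_gap: 0.0003
grip_force: 0.0
```

Call:
move_arm(targets=[[[0, 0, 3], [0, 0, 0], 1], [[0, 0, 6], [0, 0, 0], 1], [[0, 0, 9], [0, 0, 0], 1], [[0, 0, 12], [0, 0, 0], 1], [[0, 0, 15], [0, 0, 0], 1]])

```text
clock: 3.3
tcp_pos: [0.5001, -0.066, 0.0457]
orientation: [0.0, 0.976, 0.216, -0.0]
wrist_force: [-3.5, -1.2, 5.5]
finger_gap: -0.0001
grip_force: 2.8
```

Call:
move_arm(targets=[[[0, 0, 3], [0, 0, 0], 1], [[0, 0, 6], [0, 0, 0], 1], [[0, 0, 9], [0, 0, 0], 1], [[0, 0, 12], [0, 0, 0], 1], [[0, 0, 15], [0, 0, 0], 1]])

```text
clock: 3.92
tcp_pos: [0.4995, -0.066, 0.0304]
orientation: [0.0, 0.976, 0.216, -0.001]
wrist_force: [-3.8, -1.1, 5.4]
finger_gap: 0.0001
grip_force: 2.6
```

Call:
move_arm(targets=[[[0, 0, 2], [0, 0, 0], 1], [[0, 0, 4], [0, 0, 0], 1], [[0, 0, 6], [0, 0, 0], 1], [[0, 0, 7], [0, 0, 0], 1], [[0, 0, 8], [0, 0, 0], 1]])

```text
clock: 4.55
tcp_pos: [0.5006, -0.0659, 0.0222]
orientation: [-0.0, 0.976, 0.216, -0.0]
wrist_force: [-4.5, -0.9, 7.9]
finger_gap: -0.0002
grip_force: 4.6
```

Call:
move_arm(targets=[[[0, 0, 1], [0, 0, 0], 1]])

```text
clock: 4.68
tcp_pos: [0.5006, -0.0659, 0.022]
orientation: [0.0, 0.976, 0.216, 0.0]
wrist_force: [-7.5, 0.5, 17.0]
finger_gap: -0.0
grip_force: 8.9
```

The force jumped to 17 N at z = 22 mm, so the pedal is on its stop. I'll hold it there and take a look.

Call:
move_arm(targets=[[[0, 0, 0], [0, 0, 0], 1], [[0, 0, 0], [0, 0, 0], 1], [[0, 0, 0], [0, 0, 0], 1], [[0, 0, 0], [0, 0, 0], 1], [[0, 0, 0], [0, 0, 0], 1]])

```text
clock: 5.3
tcp_pos: [0.5006, -0.0659, 0.0221]
orientation: [0.0, 0.976, 0.216, 0.0]
wrist_force: [-5.3, 0.7, 11.6]
finger_gap: 0.0001
grip_force: 6.1
```

Run:
```python
from h import *
c=env.read_camera("side");cv2.imwrite("pics/b.png",c["pixels"][:,:,::-1])
s=env.get_state();print(s["clock"],s["tcp_pos"].round(4),s["wrist_force"].round(2))
```

```text
5.35 [ 0.5006 -0.0659  0.0221] [-5.82 -0.1  12.09]
```

View pics/b.png

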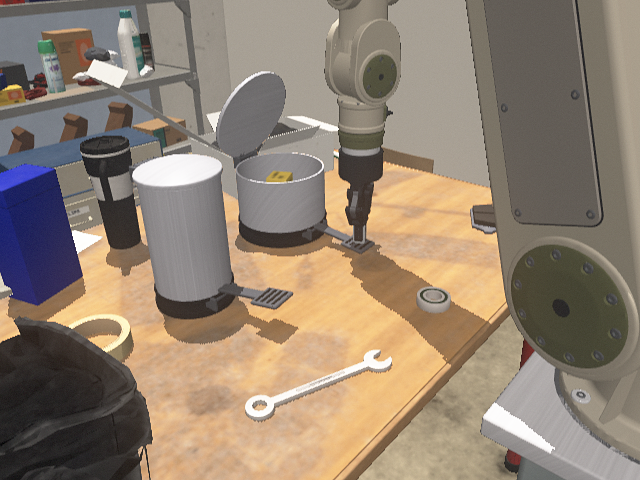

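The lid stands open at (252,112), I can see into the can, and the pad at (358,244) is down. I'll hold to about 2 s in total, then ease it up at about 2 mm per row.

Call:
move_arm(targets=[[[0, 0, 0], [0, 0, 0], 1], [[0, 0, 0], [0, 0, 0], 1], [[0, 0, 0], [0, 0, 0], 1], [[0, 0, 0], [0, 0, 0], 1], [[0, 0, 0], [0, 0, 0], 1]])

```text
clock: 5.98
tcp_pos: [0.5006, -0.0659, 0.0221]
orientation: [0.0, 0.976, 0.216, 0.0]
wrist_force: [-6.0, 0.4, 11.9]
finger_gap: 0.0
grip_force: 6.1
```

Call:
move_arm(targets=[[[0, 0, 0], [0, 0, 0], 1], [[0, 0, 0], [0, 0, 0], 1], [[0, 0, 0], [0, 0, 0], 1], [[0, 0, 0], [0, 0, 0], 1], [[0, 0, 0], [0, 0, 0], 1]])

```text
clock: 6.6
tcp_pos: [0.5006, -0.0659, 0.0221]
orientation: [0.0, 0.976, 0.216, 0.0]
wrist_force: [-5.6, 0.5, 12.2]
finger_gap: 0.0
grip_force: 6.1
```

Call:
move_arm(targets=[[[0, 0, -2], [0, 0, 0], 1], [[0, 0, -4], [0, 0, 0], 1], [[0, 0, -6], [0, 0, 0], 1], [[0, 0, -8], [0, 0, 0], 1], [[0, 0, -10], [0, 0, 0], 1]])

```text
clock: 7.22
tcp_pos: [0.5006, -0.0659, 0.0314]
orientation: [-0.0, 0.976, 0.216, -0.0]
wrist_force: [-2.9, 0.1, 4.5]
finger_gap: -0.0002
grip_force: 2.1
```

Call:
move_arm(targets=[[[0, 0, -2], [0, 0, 0], 1], [[0, 0, -4], [0, 0, 0], 1], [[0, 0, -6], [0, 0, 0], 1], [[0, 0, -8], [0, 0, 0], 1], [[0, 0, -10], [0, 0, 0], 1]])

```text
clock: 7.85
tcp_pos: [0.501, -0.0659, 0.0416]
orientation: [0.0, 0.976, 0.216, 0.0]
wrist_force: [-1.7, 1.7, 4.5]
finger_gap: -0.0
grip_force: 2.3
```

Call:
move_arm(targets=[[[0, 0, -2], [0, 0, 0], 1], [[0, 0, -4], [0, 0, 0], 1], [[0, 0, -6], [0, 0, 0], 1], [[0, 0, -8], [0, 0, 0], 1], [[0, 0, -9], [0, 0, 0], 1]])

```text
clock: 8.48
tcp_pos: [0.5017, -0.0659, 0.0508]
orientation: [0.0, 0.976, 0.216, 0.001]
wrist_force: [3.4, 2.0, 5.0]
finger_gap: -0.0
grip_force: 2.4
```

Call:
move_arm(targets=[[[0, 0, -1], [0, 0, 0], 1], [[0, 0, -2], [0, 0, 0], 1], [[0, 0, -3], [0, 0, 0], 1], [[0, 0, -4], [0, 0, 0], 1], [[0, 0, -6], [0, 0, 0], 1]])

```text
clock: 9.1
tcp_pos: [0.4988, -0.0657, 0.0554]
orientation: [-0.001, 0.976, 0.216, -0.002]
wrist_force: [-0.5, -0.2, -1.1]
finger_gap: 0.0002
grip_force: 0.0
```

Call:
move_arm(targets=[[[0, 0, -10], [0, 0, 0], 1], [[0, 0, -30], [0, 0, 0], 1], [[0, 0, -55], [0, 0, 0], 1], [[0, 0, -70], [0, 0, 0], 1], [[0, 0, -70], [0, 0, 0], 1]])

```text
clock: 9.72
tcp_pos: [0.5014, -0.0662, 0.1275]
orientation: [0.001, 0.976, 0.216, 0.001]
wrist_force: [0.8, 1.3, -0.5]
finger_gap: 0.0
grip_force: 0.0
```

Run:
```python
from h import *
c=env.read_camera("side");cv2.imwrite("pics/c.png",c["pixels"][:,:,::-1])
s=env.get_state();print(s["clock"],s["tcp_pos"].round(4),s["wrist_force"].round(2))
print(env.landmark_of("low_can_pad",c)[:1])
```

```text
9.775 [ 0.5007 -0.066   0.1265] [0.22 0.46 0.12]
[{'centre': [0.5024, -0.0654, 0.0502], 'confidence': 0.86}]
```

View pics/c.png

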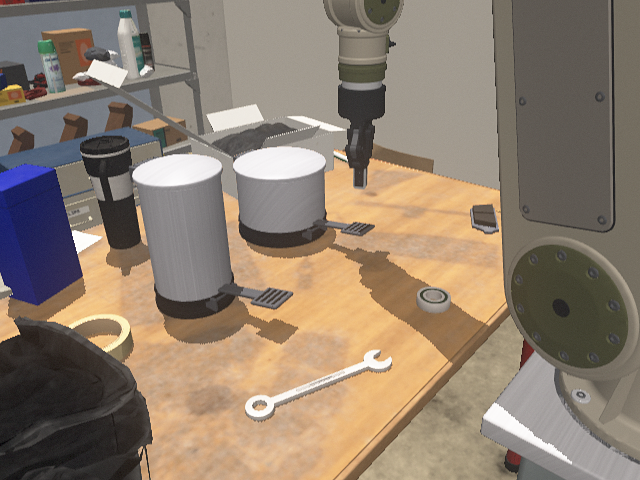

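The lid is fully shut at (280,165), the pad is back up at (358,228), the tall can is untouched, and the fingers are clear of everything at (360,185).

```bash
python3 -c "
from workcell import env
print(env.hand_in())"
```

```text
the job is handed in; nothing more can be done
None
```

I pressed the low can's pedal to its stop, held the lid open for about two seconds, then eased it fully shut over about two seconds without touching the tall can, and handed the job in; no verdict was returned.

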